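# Hold the press's thrust ball up to the magnifier on its carry tray

## Robot

A 6-joint arm with a two-finger parallel gripper is mounted at the origin on the work surface. World frame = base frame: x ahead of the robot, y to its left, z up, the work surface at z = 0. Lengths are in mm, angles in rad, forces in N, time in s.
With the tool pointing down it reaches from about 350 to 875 mm from the base axis. Payload 4.2 kg.
Tool frame: the origin (TCP) lies between the finger pads; the fingertips stand 25 mm ahead of it and the grasp point (between the pads) lies 6 mm ahead of it; z points along the fingers, y is the line along which they close (so a half turn about z gives the same grasp; the last joint's range is limited). The gripper opens to 85 mm and grips with 20 to 120 N. Pads are 22 mm wide; open, the fingers measure 114 mm over their backs; the gripper's body (76 mm by 85 mm) begins 54 mm behind the grasp point. The pads swing forward as they close: fully open they stand 13 mm farther back than shut.
Start: joints at [-0.861, 0.385, 0.008, 0, -1.194, -0.259], TCP at [272.315, -562.533, 256.312] pointing down, gripper open.
Joint ranges: [-3.14, 3.14], [-1.21, 2.06], [-1.07, 1.41], [-3.16, 2.05], [-2.99, -0.16], [-3.1, 3.1]. Speed limits (rad/s): [2.79, 2.79, 3.14, 3.14, 3.14, 3.14].

## Interface

Orientations are given as a unit quaternion [x, y, z, w].
In Python, from bench import arm gives the robot as it stands.
- The arm moves only by the shell command python3 -m pendant 'ROWS'. ROWS is JSON, a list of rows, each a list of 7 numbers: the shift along the tool's x, y, z in m, then the turn, a rotation vector about the tool's x, y, z in degrees, then the finger opening in m, from 0 to 0.0854. In form: [[x, y, z, wx, wy, wz, fingers], ...]. A call has 1 to 12 rows; each row shifts and turns the commanded pose from where the row before left it, along the tool's axes as they then stand; what a row does not reach is not made up. A row lasts 1/10 s, in which the tool goes at most 50 mm and 8.59 degrees, less where a joint would pass 70% of its speed; a pose out of reach is approached as far as the arm can. A call is refused whole if a number of a shift passes 0.05 or a number of a turn 8.59, either way. A call with a gripper value outside its range is refused whole. The fingers move at their own pace and stop on an object; the grip force is fixed at half the most. Time passes only in rows, so rows that do not move let the fingers close. It gives the time, the measured TCP pose, the force, the opening and the grip force at its end, in the units of the state.
- arm.read_state(): the state, without advancing time (a new reading comes with each control period).
- arm.get_image(name): name is "scene" or "side" or "wrist"; returns a dict with "image" (400x640x3 uint8, red, green, blue), "fx", "fy", "cx", "cy" (pixels), "xyz" and "rotation" of the camera in the world. Camera axes: x right, y down, z forward; pixel columns grow to the right and rows downward; lengths in mm; the calibration is good to about 2 mm. A picture is of the moment at which its call begins. There is no depth.
- arm.job_done(): hands the job in; it is judged then, once.
The state is a dict: "clock": time; "joints": joint angles; "joint_vel": joint speeds; "joint_efforts": joint torques, N m; "position": TCP position; "ee_rot": TCP orientation; "contact_force": force on the tool from outside, world axes, zero at the start; "wrist_torque": the same for the moment, N m; "gripper_width": finger opening in mm; "grasp_force": force on a finger pad.
Only numpy, scipy, OpenCV 4.12 (cv2) and the standard library are available. Lean on these libraries where they do the work, as an engineer would, in place of code of your own. Each camera call takes 0.05 s, during which the arm holds its last target. There are 200 camera calls.

## Task

Pick the steel thrust ball of the press out of the bin of spares, leaving the other spares in the bin, and set it in one of the pockets of the wooden carry tray where that stands on the table. Then take the tray by its upright grip, lift it and carry it level so that the ball stays in its pocket, and hold it still and level in front of the magnifier so that the ball can be checked for pits, on the robot's side of the lens, with the ball opposite the middle of the lens, about 10 cm from the glass, and the tray's grip not between ball and lens. Finish while still holding the tray there with nothing else carrying it; do not bump the magnifier, and leave everything else where it is.

Things in the scene. Friction and masses are not known exactly. Their poses are not given: they have to be found in the camera images.
- ball_center (a point): Centre of the bright steel ball, 36 mm in diameter, 190 g, loose on the floor of the bin. It is free to roll when pushed.
- bin: Blue shallow steel bin, 190 mm (its x) by 280 mm (its y), 45 mm high, walls and floor 5 mm, open on top, fixed. Origin: centre of its underside. Ball, nut and bush lie in a row along its y axis, about 76 mm apart, in any order; bolt and spanner lie along its two long walls.
- nut: Dark steel hexagon nut, 32 mm across the flats, 18 mm high, lying flat in the bin; origin: centre of its underside.
- bush: Brass bush (ring), 34 mm outside diameter, 20 mm high, standing in the bin; origin: centre of its underside.
- bolt: Steel bolt with its nut screwed on, about 97 mm long, 19 mm thick (22 mm over the corners), lying in the bin; origin: at mid-length, at its underside.
- spanner: Small steel spanner, 130 mm long, lying flat in the bin; origin: about the middle of its length, at its underside.
- tray: Loose beech carry tray, 180 g: board 150 (its x) by 64 by 14 mm; upright grip on its middle, 40 mm along x, 14 mm thick along y, its top 64 mm above the underside: pinch it across y from above. 50 mm from the middle at each end, a blind pocket 22 mm wide, 8 mm deep; the ball sits 4 mm deep on its rim and rolls out if tipped about 35 degrees. Origin: centre of the underside, z up.
- pocket_a (a point): Where the ball's centre lies when it sits in the pocket at the tray's +x end: 50 mm from the middle, 28 mm above the tray's underside (14 mm above the board).
- pocket_b (a point): The same for the pocket at the tray's -x end. Either pocket will do.
- tray_grip (a point): Point in the middle of the tray's upright grip, 45 mm above the tray's underside: where to pinch it.
- magnifier: Fixed stand magnifier: round grey foot 130 mm across, 16 mm high; steel column at its +y side, 85 mm from the lens axis, 306 mm high; on it an upright round lens in a black rim, its height differing from start to start. Origin: on the table, straight below the lens centre. Its x axis is the lens axis and points away from the robot's side; the side to use is -x.
- lens_center (a point): Centre of the clear lens, 100 mm across, 4 mm thick, in a rim 114 mm across; 150 to 210 mm above the table. Axes as the magnifier's: x along the lens axis, away from the robot's side, y sideways, z up. The ball is to be held at about x = -100 mm, y = 0, z = 0 in these axes.
- mug: White mug, 82 mm across, 95 mm high, with a handle, standing on the left; origin: centre of its underside. To be left alone.
- ink_tin: Red ink tin, 72 mm across, 55 mm high; origin: centre of its underside. To be left alone.
- gouge_b: Carving gouge with a dark handle, 140 mm long, 26 mm high, lying on the table on the left; origin: middle of its handle, underside. To be left alone.
- marker: Grey and black marker pen, 130 mm long, 17 mm thick, lying on the table, left of the tray; origin: its middle, underside. To be left alone.

How it is judged (in metres and radians):
On the way, in this order (a step that is already met when the one before it is completed fails the run):
1. the ball is lifted out of the bin in the gripper (height (world z) of ball_center above 0.065 m and contact force between the fingers and ball above 0.5 N), for 0.2 s.
2. the ball sits in a pocket of the tray, let go, while the tray stands on the table ((distance between ball_center and pocket_a below 0.006 m or distance between ball_center and pocket_b below 0.006 m) and contact force between the fingers and ball below 0.1 N and height (world z) of tray below 0.006 m and angle between tray's own z axis and vertical below 0.05 rad), for 0.3 s.
3. the tray is lifted in the gripper with the ball in its pocket ((distance between ball_center and pocket_a below 0.006 m or distance between ball_center and pocket_b below 0.006 m) and height (world z) of tray above 0.05 m and contact force between the fingers and tray above 1 N), for 0.2 s.
At the end, for the whole second after the job is handed in: The gripper holds the tray still, over 80 mm up, level within 7 degrees; ball in a pocket, 70 to 130 mm from the lens on the robot's side, within 25 mm of its axis sideways and in height, untouched by fingers; tray grip over 80 mm from lens centre; magnifier untouched; other spares in the bin ((distance between ball_center and pocket_a below 0.006 m or distance between ball_center and pocket_b below 0.006 m) and y of ball_center in the frame of lens_center between -0.025 and 0.025 m and z of ball_center in the frame of lens_center between -0.025 and 0.025 m and x of ball_center in the frame of lens_center between -0.13 and -0.07 m and distance between tray_grip and lens_center above 0.08 m and angle between tray's own z axis and vertical below 0.12 rad and height (world z) of tray above 0.08 m and linear speed of tray below 0.02 m/s and angular speed of tray below 0.15 rad/s and contact force between the fingers and tray above 1 N and contact force between the fingers and ball below 0.1 N and contact force between tray and magnifier below 0.1 N and x of nut in the frame of bin between -0.09 and 0.09 m and y of nut in the frame of bin between -0.135 and 0.135 m and z of each of nut, bush, bolt, spanner in the frame of bin below 0.04 m and x of bush in the frame of bin between -0.09 and 0.09 m and y of bush in the frame of bin between -0.135 and 0.135 m and x of bolt in the frame of bin between -0.09 and 0.09 m and y of bolt in the frame of bin between -0.135 and 0.135 m and x of spanner in the frame of bin between -0.09 and 0.09 m and y of spanner in the frame of bin between -0.135 and 0.135 m); the arm keeps its last pose, push and grip.
It fails at once if the tray tips more than 20 degrees (angle between tray's own z axis and vertical above 0.35 rad).
It fails at once if the magnifier is bumped (more than 2 N) (contact force between magnifier and anything else above 2 N).
It fails at once if mug, ink tin, gouge or marker are moved by more than 30 mm (distance of any of mug, ink_tin, gouge_b, marker from where it was at the start of the episode above 0.03 m).
It also fails if it takes over 51 s, if anything falls off the work surface, if the arm or the gripper's body presses on something with over 40 N, if the wrist force passes 120 N, or if a joint passes its speed limit or range.

## Working session

There is one attempt and no reset: what is moved stays moved. The work goes in short steps, Python scripts to look and compute and a shell command to move; the robot and the scene stay as the last step left them, time stands still between calls to the robot, and variables do not carry over. Pictures are saved under pics/ and viewed, at most 12 in all, crops included, and the job is handed in when it is done.

```bash
mkdir -p pics; ls
cat > h.py <<'E'
import numpy as np, cv2, pickle
from bench import arm
from scipy.spatial.transform import Rotation as R
def grab(n,f):
    d=arm.get_image(n); cv2.imwrite('pics/'+f+'.png',cv2.cvtColor(np.array(d['image']),cv2.COLOR_RGB2BGR)); pickle.dump(d,open(f+'.pkl','wb')); return d
def load(f): return pickle.load(open(f+'.pkl','rb'))
def rot(d):
    r=np.array(d['rotation'],float); return r if r.shape==(3,3) else R.from_quat(r).as_matrix()
def ray(d,u,v):
    w=rot(d)@np.array([(u-d['cx'])/d['fx'],(v-d['cy'])/d['fy'],1.]); return np.array(d['xyz'],float),w/np.linalg.norm(w)
def plane(d,u,v,z):
    o,w=ray(d,u,v); return o+w*(z-o[2])/w[2]
def tri(*a):
    A=np.zeros((3,3));b=np.zeros(3); P=[]
    for d,u,v in a:
        o,w=ray(d,u,v); M=np.eye(3)-np.outer(w,w); A+=M;b+=M@o; P.append((o,M))
    x=np.linalg.solve(A,b); return x,[round(float(np.linalg.norm(M@(x-o))),1) for o,M in P]
def proj(d,p):
    c=rot(d).T@(np.array(p,float)-np.array(d['xyz'],float)); return d['cx']+d['fx']*c[0]/c[2], d['cy']+d['fy']*c[1]/c[2]
E
python3 - <<'E'
from h import *
for n in ['scene','side','wrist']:
    d=grab(n,n+'0'); print(n,d['fx'],d['cx'],d['cy'],d['xyz'],d['rotation'])
s=arm.read_state();print(s)
E
```

```text
pics
scene 434.0933556619947 322.8786455618214 199.06943310032378 [1057.84364877 -316.78826506  971.97663764] [ 0.86163572  0.40802617 -0.12969968 -0.27253721]
side 447.38699609383207 315.2466360481106 191.076301235922 [ -27.82880235  879.71894091 1001.58742669] [-0.29427593  0.85998195 -0.39812539  0.12380988]
wrist 281.5792638405145 320.1203239133021 193.47706866298884 [ 211.59534321 -591.02122769  373.61362532] [0.52671697 0.83932054 0.11467261 0.07043051]
{'clock': 0.15, 'joints': array([-8.61366182e-01,  3.85380423e-01,  6.95345822e-03, -3.38191912e-04,
       -1.19399875e+00, -2.58579581e-01]), 'joint_vel': array([ 1.25665191e-03, -2.20148315e-03,  3.37764676e-03,  7.74264516e-04,
       -8.88554338e-05, -3.68165343e-04]), 'joint_efforts': array([-8.32560963e-04, -3.92678082e+01,  1.88582414e+01,  4.18860331e+00,
       -3.41183535e-03, -2.28065460e-06]), 'position': array([ 272.16477847, -562.19502913,  255.47995888]), 'ee_rot': array([-2.23460058e-01,  9.74712734e-01,  7.94257286e-04, -2.39970609e-04]), 'contact_force': array([-0.09987954,  0.05338968,  0.62007095]), 'wrist_torque': array([ 0.00687777, -0.00563058,  0.00488465]), 'grasp_force': 0.0, 'gripper_width': 85.47645352491526}
```

View pics/scene0.png

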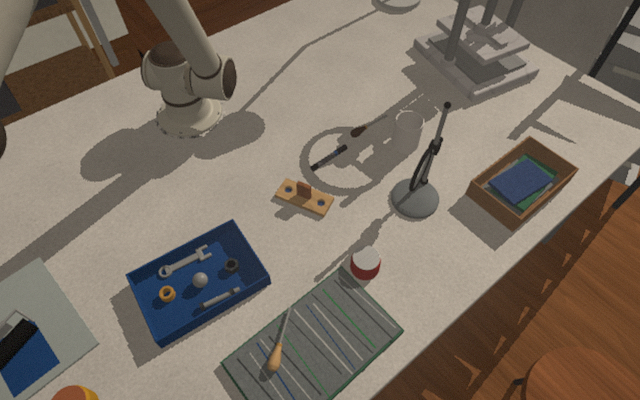

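View pics/side0.png

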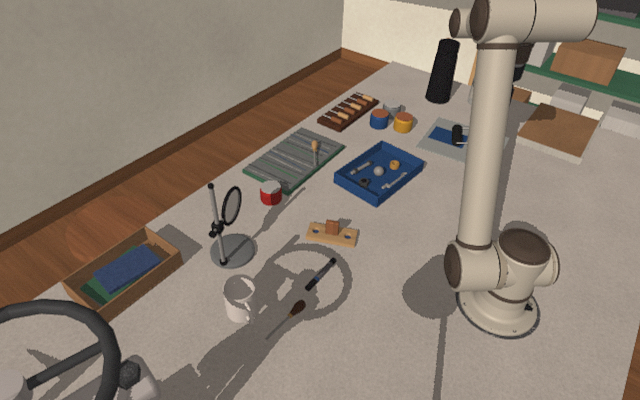

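View pics/wrist0.png

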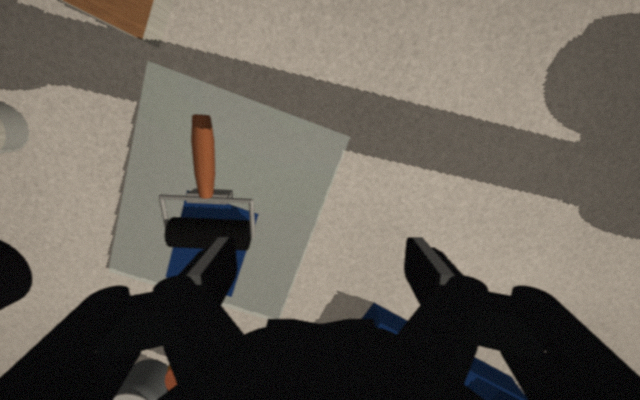

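Scene view: the ball is at about (200,280), between the bush (167,294) and the nut (232,265). The tray is at (304,196) and the lens at about (428,165). Side view: ball (379,171), tray (332,234), lens (232,206). I'll enlarge these areas for exact pixels.

Run:
```python
from h import *
S=cv2.imread('pics/scene0.png');D=cv2.imread('pics/side0.png')
def c(I,x,y,w,h,k): return cv2.resize(I[y:y+h,x:x+w],(400,300),interpolation=cv2.INTER_CUBIC)
# each cell 80x60 ->x5 , 
cells=[c(S,265,165,80,60,5),c(D,295,205,80,60,5),c(S,390,90,100,75,4)if 0 else c(S,380,100,160,120,2.5),c(D,180,170,120,90,3.33)]
cv2.imwrite('pics/c1.png',np.vstack([np.hstack(cells[:2]),np.hstack(cells[2:])]))
s,d=load('scene0'),load('side0')
print('ball',tri((s,200,280),(d,379,171)))
print('lens',tri((s,428,165),(d,232,206)))
print('pocketL',plane(s,289,188,14),'R',plane(s,323,203,14))
print('grip',tri((s,303,184),(d,332,222)))
```

```text
ball (array([ 534.44523508, -268.27816975,   20.40761398]), [1.6, 1.6])
lens (array([694.40289286, 293.19453151, 165.56480649]), [9.7, 9.7])
pocketL [447.6905611   60.94437344  14.        ] R [545.67980441 101.47315647  14.        ]
grip (array([491.50209049,  78.884299  ,  61.67628288]), [0.7, 0.7])
```

View pics/c1.png

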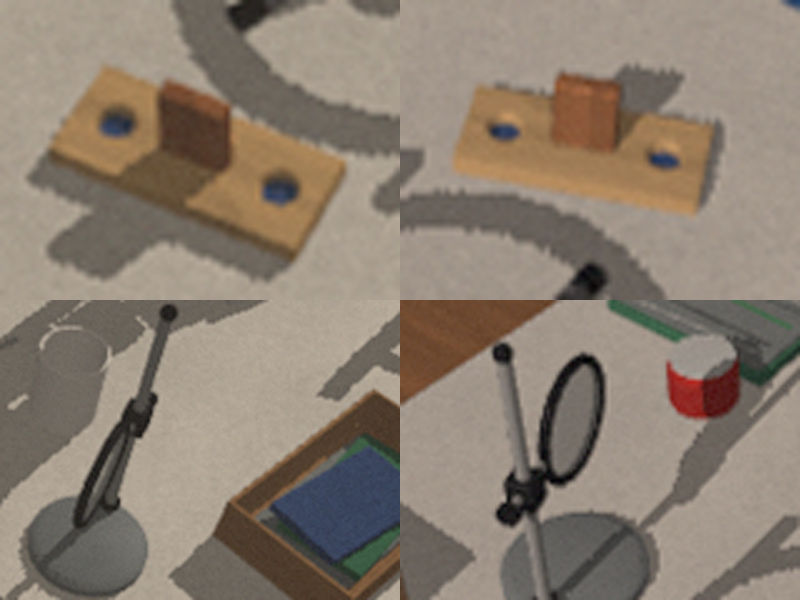

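The crop shows the pockets, the grip top, the lens rim and the column top clearly in both views. Triangulating these.

Run:
```python
from h import *
s,d=load('scene0'),load('side0')
np.set_printoptions(precision=1,suppress=True)
print('pn',*tri((s,288.6,189.2),(d,347.8,236.2)))
print('pf',*tri((s,321,202.6),(d,315.8,230.8)))
print('griptop',*tri((s,304.8,183.6),(d,332.8,220.6)))
L,e=tri((s,422,169.6),(d,232.05,205.7));print('lens',L,e)
C,e=tri((s,447.2,105.2),(d,210.9,185.9));print('coltop',C,e)
y=(C-L)[:2];print('yaxis',np.linalg.norm(y),y/np.linalg.norm(y),'ang',np.degrees(np.arctan2(-y[0],y[1])))
# lens rim in side: dark mask ellipse
I=cv2.cvtColor(cv2.imread('pics/side0.png'),cv2.COLOR_BGR2GRAY)
# rim points expected
for ang in np.radians([-30,-20,-10,0,10,20,30]):
    yy=np.array([-np.sin(ang),np.cos(ang),0])
    P=np.array([L+57*(np.cos(t)*yy+np.sin(t)*np.array([0,0,1])) for t in np.linspace(0,6.28,60)])
    o=[]
    for q in (s,d):
        u=np.array([proj(q,p) for p in P]); 
        (c,ax,a)=cv2.fitEllipse(u.astype(np.float32)); o.append((np.round(c,1),np.round(ax,1),round(a)))
    print(round(np.degrees(ang)),o)
m=np.zeros_like(I);m[183:219,222:244]=(I[183:219,222:244]<50)*255
cs,_=cv2.findContours(m,cv2.RETR_EXTERNAL,cv2.CHAIN_APPROX_NONE);c=max(cs,key=len);print('side fit',cv2.fitEllipse(c),len(c))
# ball blobs
for n,q,(x0,y0,x1,y1) in (('scene0',s,(188,270,212,291)),('side0',d,(372,164,387,178))):
    G=cv2.imread(f'pics/{n}.png').astype(int)[y0:y1,x0:x1]
    b=(G[...,2]>95)&(G.max(2)-G.min(2)<40); ys,xs=np.nonzero(b); print(n,xs.min()+x0,xs.max()+x0,ys.min()+y0,ys.max()+y0,xs.mean()+x0,ys.mean()+y0,b.sum())
```

```text
pn [447.3  57.8  11.3] [1.5, 1.5]
pf [538.1  99.   10.1] [1.3, 1.3]
griptop [493.1  79.3  66. ] [3.0, 3.0]
lens [696.  282.9 157.5] [2.9, 2.9]
coltop [666.5 361.8 296.4] [0.9, 0.9]
yaxis 84.18716053877289 [-0.4  0.9] ang 20.551211054338573
-30 [(array([420.9, 168.9]), array([27.1, 48.7]), 70), (array([230.6, 205.2]), array([30.2, 41.9]), 69)]
-20 [(array([420.7, 169. ]), array([24.1, 48.6]), 59), (array([230.6, 205.3]), array([29. , 41.8]), 55)]
-10 [(array([420.7, 169.1]), array([20.4, 48.5]), 50), (array([230.5, 205.4]), array([26.8, 41.6]), 43)]
0 [(array([420.6, 169.1]), array([16.1, 48.3]), 41), (array([230.5, 205.5]), array([23.9, 41.5]), 32)]
10 [(array([420.7, 169.2]), array([11.3, 48.1]), 33), (array([230.6, 205.5]), array([20.2, 41.4]), 23)]
20 [(array([420.7, 169.3]), array([ 6.1, 47.9]), 25), (array([230.6, 205.6]), array([15.8, 41.3]), 14)]
30 [(array([420.8, 169.4]), array([ 0.6, 47.8]), 17), (array([230.7, 205.6]), array([10.9, 41.2]), 6)]
side fit ((231.3607940673828, 204.90782165527344), (15.55016803741455, 35.99763107299805), 14.121597290039062) 131
scene0 195 207 272 282 201.04807692307693 277.1826923076923 104
side0 374 382 166 175 377.95454545454544 170.53030303030303 66
```

Run:
```python
from h import *
np.set_printoptions(precision=2,suppress=True)
s,d=load('scene0'),load('side0')
for n,u,v,z in (('nut',232,265,18),('bush',167,293,22),('ball',200,280,23),('sp1',165,272,9),('sp2',208,253,9),('bolt1',205,303,15),('bolt2',239,290,15),('binc1',127,276,45),('binc2',233,221,45),('binc3',270,277,45),('binc4',157,344,45)): print(n,plane(s,u,v,z))
print('ballside',plane(d,378.5,171,23))
st=arm.read_state(); T=R.from_quat(st['ee_rot']).as_matrix(); print('tool',T)
w=load('wrist0'); print('cam in tool',T.T@(np.array(w['xyz'])-st['position']),T.T@rot(w))
```

```text
nut [ 549.27 -187.06   18.  ]
bush [ 516.76 -343.26   22.  ]
ball [ 537.28 -267.43   23.  ]
sp1 [ 457.34 -321.78    9.  ]
sp2 [ 478.38 -214.3     9.  ]
bolt1 [ 590.53 -287.19   15.  ]
bolt2 [ 613.27 -208.99   15.  ]
binc1 [ 433.03 -394.69   45.  ]
binc2 [ 461.02 -122.56   45.  ]
binc3 [ 645.65 -139.17   45.  ]
binc4 [ 620.04 -413.2    45.  ]
ballside [ 533.57 -265.78   23.  ]
tool [[-0.9  -0.44 -0.  ]
 [-0.44  0.9   0.  ]
 [ 0.    0.   -1.  ]]
cam in tool [  67.09    0.63 -118.13] [[-0.   -0.96 -0.27]
 [ 1.   -0.    0.  ]
 [-0.   -0.27  0.96]]
```

```bash
python3 -m pendant '[[-0.0365,0.0151,0.007,0,0,0,0.06],[-0.0365,0.0151,0.007,0,0,0,0.06],[-0.0365,0.0151,0.007,0,0,0,0.06],[-0.0365,0.0151,0.007,0,0,0,0.06],[-0.0365,0.0151,0.007,0,0,0,0.06],[-0.0365,0.0151,0.007,0,0,0,0.06],[-0.0365,0.0151,0.007,0,0,0,0.06],[-0.0365,0.0151,0.007,0,0,0,0.06],[-0.0365,0.0151,0.007,0,0,0,0.06],[-0.0365,0.0151,0.007,0,0,0,0.06],[0,0,0,0,0,0,0.06],[0,0,0,0,0,0,0.06]]'
python3 - <<'E'
from h import *
d=grab('wrist','w1'); print(arm.read_state()['position'],proj(d,[535.5,-267,23]),proj(d,[549,-187,18]))
E
```

```text
clock: 1.35
position: [535.3, -266.8, 185.7]
ee_rot: [-0.224, 0.975, 0.0, -0.001]
contact_force: [0.2, -0.8, -0.1]
gripper_width: 60.4
grasp_force: 0.0
[ 534.78689544 -267.54002943  186.00463829] (np.float64(318.9556177213134), np.float64(183.7360640519929)) (np.float64(379.7699890527884), np.float64(224.80632362907562))
```

View pics/w1.png

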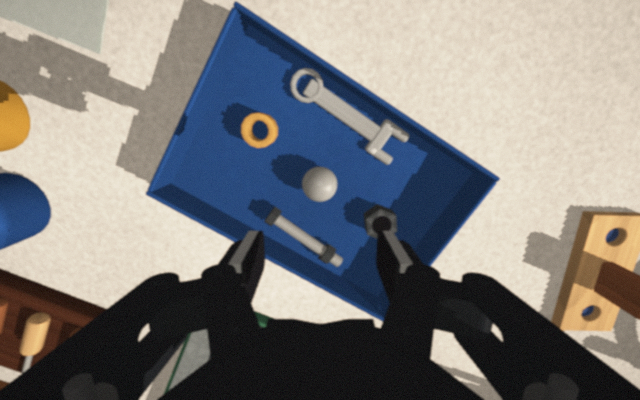

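The ball is at (319,184), as predicted. Nut, bush and bolt head all clear the finger paths. Descending with the opening at 54 mm.

```bash
python3 -m pendant '[[0,0,0.02,0,0,0,0.054],[0,0,0.03,0,0,0,0.054],[0,0,0.03,0,0,0,0.054],[0,0,0.03,0,0,0,0.054],[0,0,0.025,0,0,0,0.054],[0,0,0.015,0,0,0,0.054],[0,0,0,0,0,0,0.054],[0,0,0,0,0,0,0.02],[0,0,0,0,0,0,0.02],[0,0,0,0,0,0,0.02],[0,0,0,0,0,0,0.02],[0,0,0,0,0,0,0.02]]'
```

```text
clock: 2.6
position: [535.8, -268.2, 37.6]
ee_rot: [-0.224, 0.975, -0.001, 0.001]
contact_force: [-0.8, -1.9, 4.6]
gripper_width: 32.8
grasp_force: 59.8
```

Width 32.8 < 36, so the pads sit above the equator. Regripping 5 mm lower.

```bash
python3 -m pendant '[[0,0,0,0,0,0,0.054],[0,0,0,0,0,0,0.054],[0,0,0.005,0,0,0,0.054],[0,0,0,0,0,0,0.054],[0,0,0,0,0,0,0.02],[0,0,0,0,0,0,0.02],[0,0,0,0,0,0,0.02],[0,0,0,0,0,0,0.02],[0,0,0,0,0,0,0.02]]'
```

```text
clock: 3.5
position: [535.0, -267.5, 31.3]
ee_rot: [-0.224, 0.975, 0.0, -0.0]
contact_force: [-0.5, 1.0, 2.0]
gripper_width: 33.5
grasp_force: 59.4
```

```bash
python3 -m pendant '[[0,0,-0.01,0,0,0,0.02],[0,0,-0.02,0,0,0,0.02],[0,0,-0.03,0,0,0,0.02],[0,0,-0.03,0,0,0,0.02],[0,0,-0.02,0,0,0,0.02],[0,0,0,0,0,0,0.02],[0,0,0,0,0,0,0.02]]'
python3 - <<'E'
from h import *
np.set_printoptions(precision=2,suppress=True)
grab('scene','s2');grab('side','d2');d=grab('wrist','w2'); p=arm.read_state()['position'];print(p,proj(d,p-[0,0,9]))
S=[cv2.imread(f'pics/{n}.png') for n in('s2','d2','w2')]
s,dd=load('s2'),load('d2')
o=[]
for I,q,n in ((S[0],s,'s'),(S[1],dd,'d'),(S[2],d,'w')):
    u,v=map(int,proj(q,p-[0,0,9])); h=60 if n=='w' else 24; print(n,u,v,h)
    o.append(cv2.resize(I[max(0,v-h):v+h,u-h:u+h],(260,260),interpolation=cv2.INTER_CUBIC))
cv2.imwrite('pics/c2.png',np.hstack(o))
E
```

```text
clock: 4.2
position: [534.5, -267.3, 141.0]
ee_rot: [-0.223, 0.975, 0.0, 0.0]
contact_force: [0.6, 1.0, -2.4]
gripper_width: 33.7
grasp_force: 59.9
[ 534.01 -267.29  139.5 ] (np.float64(318.6475510337575), np.float64(254.99041285043833))
s 187 257 24
d 382 145 24
w 318 254 60
```

View pics/c2.png

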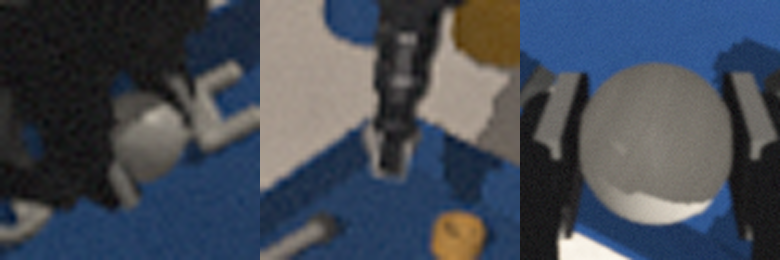

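The ball is firmly held, visible between the pads in the scene and wrist crops. Carrying it over to the tray's far pocket.

```bash
python3 -m pendant '[[-0.009,0.018,0,0,0,0,0.02],[-0.018,0.0365,0,0,0,0,0.02],[-0.018,0.0365,0,0,0,0,0.02],[-0.018,0.0365,0,0,0,0,0.02],[-0.018,0.0365,0,0,0,0,0.02],[-0.018,0.0365,0,0,0,0,0.02],[-0.018,0.0365,0,0,0,0,0.02],[-0.018,0.0365,0,0,0,0,0.02],[-0.018,0.0365,0,0,0,0,0.02],[-0.009,0.018,0,0,0,0,0.02],[0,0,0,0,0,0,0.02],[0,0,0,0,0,0,0.02]]'
python3 - <<'E'
from h import *
np.set_printoptions(precision=2,suppress=True)
s,w=load('s2'),load('w2'); x,e=tri((s,191.1,258.3),(w,321.2,260)); print('ball',x,e)
d=grab('wrist','w3'); p=arm.read_state(); print(p['position'],p['ee_rot'])
print(proj(d,[538,99,14]),proj(d,[447,58,14]))
E
```

```text
clock: 5.55
position: [537.3, 98.3, 140.1]
ee_rot: [-0.224, 0.975, -0.0, -0.001]
contact_force: [-0.5, 0.1, -1.8]
gripper_width: 33.3
grasp_force: 60.0
ball [ 537.61 -262.99  126.94] [1.1, 1.1]
[537.37  97.62 140.33] [-0.22  0.97 -0.   -0.  ]
(np.float64(319.7433026989532), np.float64(194.21410264223005)) (np.float64(323.16068492203186), np.float64(75.16871371078736))
```

View pics/w3.png

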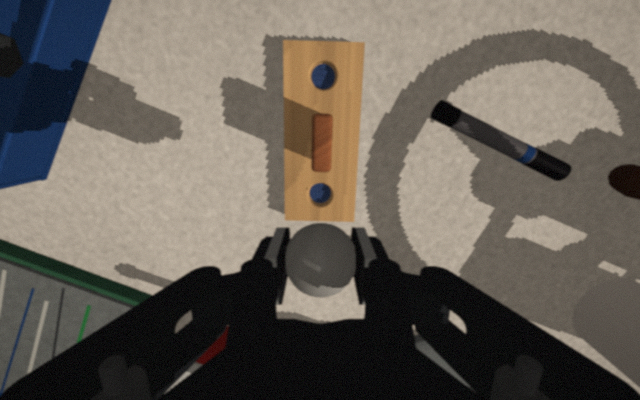

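The wrist view shows the pockets at (320,194) and (323,75), right where predicted, and the held ball at about (321,260). Working out the ball's offset from the TCP with a circle fit.

Run:
```python
from h import *
np.set_printoptions(precision=2,suppress=True)
d=load('w3'); I=cv2.cvtColor(cv2.imread('pics/w3.png'),cv2.COLOR_BGR2GRAY)
c=cv2.HoughCircles(cv2.GaussianBlur(I,(5,5),1.5)[210:310,270:372],cv2.HOUGH_GRADIENT,1,50,param1=60,param2=12,minRadius=28,maxRadius=44)
print(c[0]+[270,210,0]); u,v,r=c[0][0]+[270,210,0]
# tangent cone: horizontal extent -> distance
st=arm.read_state();T=R.from_quat(st['ee_rot']).as_matrix();p=st['position']
o,w=ray(d,u,v)
for z in (-6,-8.3,-10,-12.5): print(z,T.T@(o+w*(p[2]+z-o[2])/w[2]-p))
k=rot(d).T@w
print('by radius',T.T@(o+w/k[2]*d['fx']*18/r-p))
print('pf',plane(d,320.5,194,14),'pn',plane(d,323,75.3,14))
# held-ball scene check now
for n in('scene','side'):
    q=grab(n,n+'3'); print(n,proj(q,p+T@[-2,0,8.3]))
```

```text
[[319.5 259.5  36.5]]
-6 [-1.    0.92  6.  ]
-8.3 [-2.26  0.92  8.29]
-10 [-3.18  0.92  9.99]
-12.5 [-4.55  0.92 12.49]
by radius [-1.57  0.92  7.04]
pf [537.52  99.53  14.  ] pn [447.15  57.93  14.  ]
scene (np.float64(320.3416122692656), np.float64(174.72866928753484))
side (np.float64(316.09036916274937), np.float64(201.22263318592735))
```

```bash
python3 -m pendant '[[0.0012,0.001,0.01,0,0,0,0.02],[0,0,0.025,0,0,0,0.02],[0,0,0.03,0,0,0,0.02],[0,0,0.02,0,0,0,0.02],[0,0,0.01,0,0,0,0.02],[0,0,0.005,0,0,0,0.02],[0,0,0,0,0,0,0.02],[0,0,0,0,0,0,0.02]]'
python3 - <<'E'
from h import *
grab('wrist','w4'); S=grab('scene','s4'); D=grab('side','d4')
a,b,c=[cv2.imread(f'pics/{n}.png') for n in('w4','s4','d4')]
f=lambda I,x,y,w,h:cv2.resize(I[y:y+h,x:x+w],(400,300),interpolation=cv2.INTER_CUBIC)
cv2.imwrite('pics/c4.png',np.vstack([np.hstack([f(a,220,130,200,150),f(b,275,155,80,60)]),np.hstack([f(c,285,190,80,60),f(a,0,0,640,400)])]))
E
```

```text
clock: 6.5
position: [537.2, 98.8, 42.1]
ee_rot: [-0.224, 0.975, 0.0, 0.001]
contact_force: [0.1, -0.1, -1.0]
gripper_width: 33.1
grasp_force: 60.0
```

View pics/c4.png

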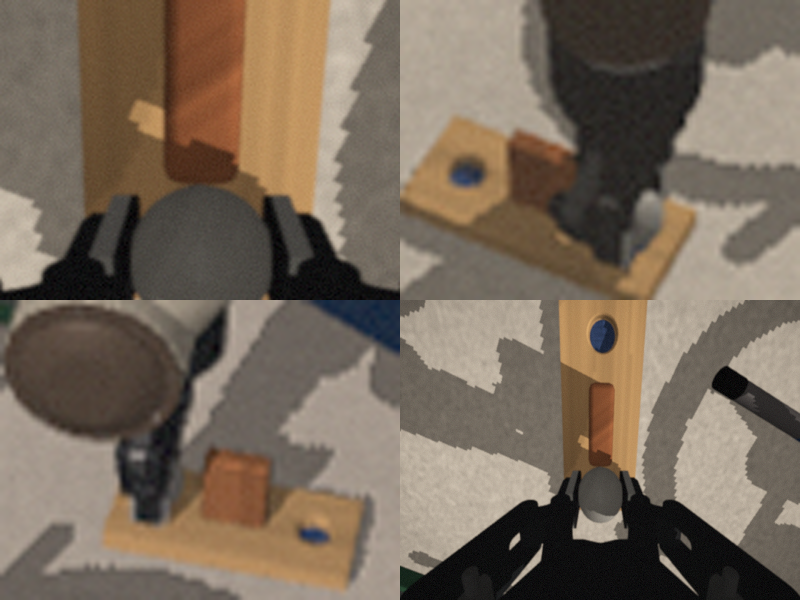

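The ball is laterally centred over the far pocket, just above it, and the grip is well clear. Lowering gently.

```bash
python3 -m pendant '[[0,0,0.003,0,0,0,0.02],[0,0,0,0,0,0,0.02],[0,0,0,0,0,0,0.02]]'; python3 -m pendant '[[0,0,0.002,0,0,0,0.02],[0,0,0,0,0,0,0.02],[0,0,0,0,0,0,0.02]]'
```

```text
clock: 6.95
position: [536.7, 98.8, 38.5]
ee_rot: [-0.224, 0.975, 0.0, 0.0]
contact_force: [0.2, 0.2, -0.8]
gripper_width: 33.2
grasp_force: 60.6
clock: 7.25
position: [536.7, 98.8, 38.4]
ee_rot: [-0.224, 0.975, -0.0, 0.0]
contact_force: [-4.0, 0.5, 11.1]
gripper_width: 33.5
grasp_force: 67.7
```

```bash
python3 -m pendant '[[0.0015,0,-0.001,0,0,0,0.02],[0,0,0,0,0,0,0.02],[0,0,0,0,0,0,0.02]]'; python3 -m pendant '[[0,0,0.001,0,0,0,0.02],[0,0,0,0,0,0,0.02],[0,0,0,0,0,0,0.02]]'
```

```text
clock: 7.55
position: [535.9, 98.4, 38.4]
ee_rot: [-0.224, 0.975, 0.0, 0.001]
contact_force: [-1.3, 1.2, 7.4]
gripper_width: 33.1
grasp_force: 65.0
clock: 7.85
position: [535.9, 98.4, 38.4]
ee_rot: [-0.224, 0.975, -0.0, 0.001]
contact_force: [-4.0, 0.3, 13.8]
gripper_width: 33.3
grasp_force: 68.6
```

```bash
python3 -m pendant '[[0,0,0,0,0,0,0.037],[0,0,0,0,0,0,0.04],[0,0,0,0,0,0,0.05],[0,0,0,0,0,0,0.05],[0,0,0,0,0,0,0.05]]'
python3 - <<'E'
from h import *
grab('wrist','w5'); S=grab('scene','s5'); D=grab('side','d5')
a,b,c=[cv2.imread(f'pics/{n}.png') for n in('w5','s5','d5')]
f=lambda I,x,y,w,h:cv2.resize(I[y:y+h,x:x+w],(400,300),interpolation=cv2.INTER_CUBIC)
cv2.imwrite('pics/c5.png',np.vstack([np.hstack([f(a,220,130,200,150),f(b,275,155,80,60)]),np.hstack([f(c,285,190,80,60),f(a,0,0,640,400)])]))
print(proj(load('w5'),[537.5,99.3,28]))
E
```

```text
clock: 8.35
position: [534.9, 97.8, 36.1]
ee_rot: [-0.223, 0.975, -0.0, -0.0]
contact_force: [-0.7, 0.2, 1.9]
gripper_width: 50.1
grasp_force: 0.8
(np.float64(319.2497291658894), np.float64(261.22159500285863))
```

View pics/c5.png

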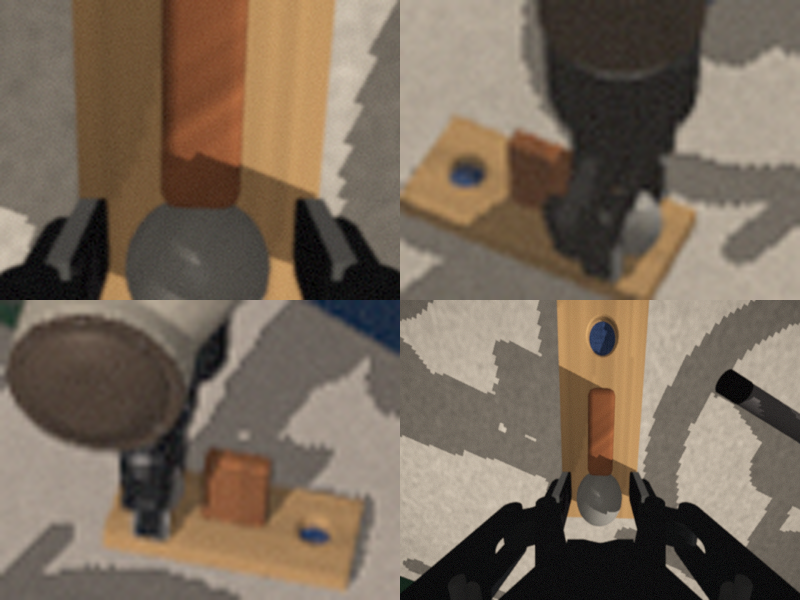

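The ball sits at wrist pixel (319,261), exactly where a ball seated in the pocket should appear, and the fingers are open. Going up and over to the grip.

```bash
python3 -m pendant '[[0,0,-0.01,0,0,0,0.054],[0,0,-0.025,0,0,0,0.054],[0,0,-0.03,0,0,0,0.054],[0,0,-0.025,0,0,0,0.054],[0.015,0.0005,-0.01,0,0,0,0.05],[0.02,0.0005,0,0,0,0,0.05],[0.0123,0.0004,0,0,0,0,0.05],[0,0,0,0,0,0,0.05],[0,0,0,0,0,0,0.05]]'
python3 - <<'E'
from h import *
np.set_printoptions(precision=2,suppress=True)
d=grab('wrist','w6');p=arm.read_state()['position'];print(p)
G=cv2.imread('pics/w6.png'); H=cv2.cvtColor(G,cv2.COLOR_BGR2HSV)
print(proj(d,[492.3,78.7,64]),proj(d,[537.5,99.3,28]),proj(d,[447.1,58,14]))
s,dd=grab('scene','s6'),grab('side','d6')
for n,q in (('s6',s),('d6',dd)): print(n,proj(q,[537.5,99.3,28]))
E
```

```text
clock: 9.4
position: [492.4, 78.7, 136.5]
ee_rot: [-0.224, 0.975, -0.0, 0.0]
contact_force: [1.2, 0.3, -0.8]
gripper_width: 49.9
grasp_force: 0.0
[492.66  78.92 136.4 ]
(np.float64(319.1872130380966), np.float64(212.39394330898662)) (np.float64(318.05398936886655), np.float64(251.850328602454)) (np.float64(320.57190485994937), np.float64(136.70156169347712))
s6 (np.float64(320.4167364934552), np.float64(198.48181889312576))
d6 (np.float64(315.5914453180486), np.float64(226.90655617090027))
```

View pics/w6.png

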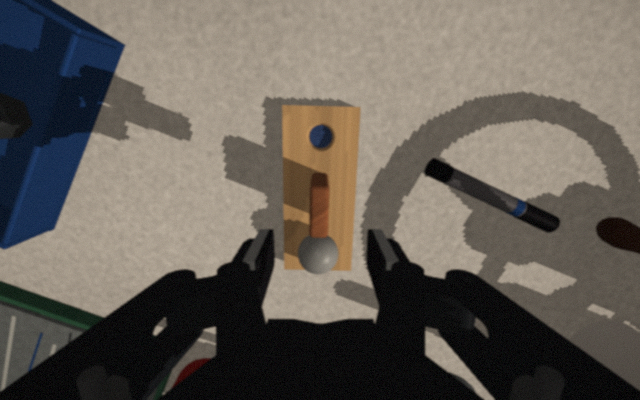

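Everything lines up: ball at (319,253) and grip at about (319,210) between the fingers. Lowering and pinching.

```bash
python3 -m pendant '[[0,0,0.015,0,0,0,0.05],[0,0,0.025,0,0,0,0.05],[0,0,0.025,0,0,0,0.05],[0,0,0.015,0,0,0,0.05],[0,0,0.006,0,0,0,0.05],[0,0,0,0,0,0,0.05],[0,0,0,0,0,0,0.03],[0,0,0,0,0,0,0],[0,0,0,0,0,0,0],[0,0,0,0,0,0,0],[0,0,0,0,0,0,0],[0,0,0,0,0,0,0]]'; python3 -m pendant '[[0,0,-0.003,0,0,0,0],[0,0,-0.006,0,0,0,0],[0,0,-0.01,0,0,0,0],[0,0,-0.015,0,0,0,0],[0,0,-0.015,0,0,0,0],[0,0,-0.015,0,0,0,0],[0,0,-0.015,0,0,0,0],[0,0,-0.015,0,0,0,0],[0,0,-0.006,0,0,0,0],[0,0,0,0,0,0,0],[0,0,0,0,0,0,0]]'
python3 - <<'E'
from h import *
np.set_printoptions(precision=2,suppress=True)
for n in('wrist','scene','side'): grab(n,n+'7')
p=arm.read_state();print(p['position'],p['contact_force'],p['wrist_torque'])
a,b,c=[cv2.imread(f'pics/{n}7.png') for n in('wrist','scene','side')]
f=lambda I,x,y,w,h:cv2.resize(I[y:y+h,x:x+w],(400,300),interpolation=cv2.INTER_CUBIC)
cv2.imwrite('pics/c7.png',np.vstack([np.hstack([f(a,220,130,200,150),f(b,255,120,120,90)]),np.hstack([f(c,265,150,120,90),f(a,0,0,640,400)])]))
E
```

```text
clock: 10.75
position: [492.7, 78.8, 51.3]
ee_rot: [-0.224, 0.975, 0.0, 0.001]
contact_force: [-0.2, -1.1, 6.0]
gripper_width: 12.9
grasp_force: 59.2
clock: 11.85
position: [491.2, 78.4, 149.7]
ee_rot: [-0.223, 0.975, 0.0, -0.001]
contact_force: [0.1, -0.5, -3.9]
gripper_width: 13.4
grasp_force: 58.3
[491.38  78.36 149.44] [ 0.03  0.04 -3.86] [-0.01  0.02  0.01]
```

View pics/c7.png

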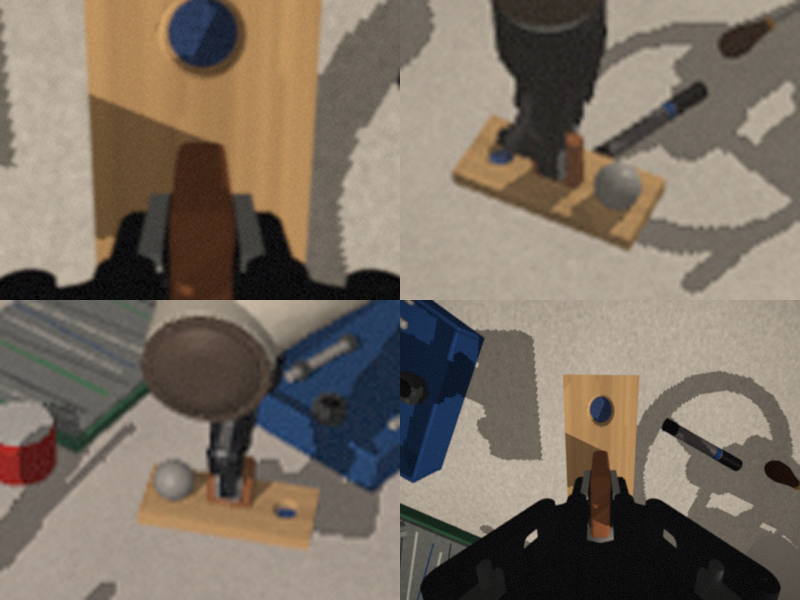

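The tray is lifted level with the ball in its pocket (ball at about (618,186) in the scene crop), and the measured weight of 3.9 N is about tray plus ball. Carrying it to the lens.

```bash
python3 -m pendant '[[-0.0037,0.0032,-0.00095,0,0,0,0],[-0.0087,0.0075,-0.0022,0,0,0,0],[-0.0124,0.0107,-0.00315,0,0,0,0],[-0.0124,0.0107,-0.00315,0,0,0,0],[-0.0124,0.0107,-0.00315,0,0,0,0],[-0.0124,0.0107,-0.00315,0,0,0,0],[-0.0124,0.0107,-0.00315,0,0,0,0],[-0.0124,0.0107,-0.00315,0,0,0,0],[-0.0124,0.0107,-0.00315,0,0,0,0],[-0.0124,0.0107,-0.00315,0,0,0,0],[-0.0087,0.0075,-0.0022,0,0,0,0],[-0.0037,0.0032,-0.00095,0,0,0,0]]'; python3 -m pendant '[[0,0,0,0,0,0,0],[0,0,0,0,0,0,0],[0,0,0,0,0,0,0]]'
python3 - <<'E'
from h import *
s=grab('scene','s8');d=grab('side','d8')
b,c=[cv2.imread(f'pics/{n}.png') for n in('s8','d8')]
f=lambda I,x,y,w,h:cv2.resize(I[y:y+h,x:x+w],(400,300),interpolation=cv2.INTER_CUBIC)
cv2.imwrite('pics/c8.png',np.vstack([np.hstack([f(b,340,95,120,90),f(c,205,150,120,90)]),np.hstack([f(b,240,40,320,240),f(c,120,80,320,240)])]))
E
```

```text
clock: 13.2
position: [557.5, 230.4, 181.8]
ee_rot: [-0.224, 0.975, 0.0, 0.0]
contact_force: [0.3, 0.1, -4.1]
gripper_width: 13.0
grasp_force: 58.4
clock: 13.5
position: [556.5, 228.2, 181.6]
ee_rot: [-0.223, 0.975, -0.0, -0.0]
contact_force: [-0.4, -0.1, -5.4]
gripper_width: 13.8
grasp_force: 58.4
```

View pics/c8.png

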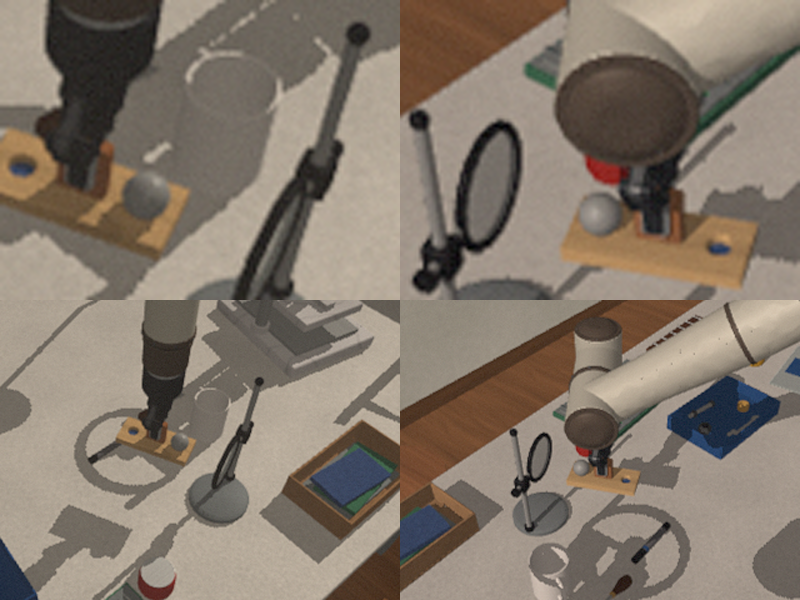

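Run:
```python
from h import *
np.set_printoptions(precision=1,suppress=True)
s,d=load('s8'),load('d8')
B,e=tri((s,384.1,153.8),(d,265,214.2)); print(B,e)
for uv in ((422,169.6),(421,169)):
    L,e2=tri((s,*uv),(d,231.7,205.6)); a=np.radians(20.5); M=np.array([[np.cos(a),np.sin(a),0],[-np.sin(a),np.cos(a),0],[0,0,1]]); print(L,e2,M@(B-L))
# near/far tray corners level check (top face end mid points) via pockets' plane
I=cv2.cvtColor(cv2.imread('pics/s8.png'),cv2.COLOR_BGR2GRAY)[140:205,400:450]
cv2.imwrite('pics/l.png',cv2.resize(I,(500,650)))
print(*tri((s,340+22/3.333,95+166/3.333),(d,205+319/3.333,150+243/3.333)))
```

```text
[601.8 249.7 155.8] [1.5, 1.5]
[696.4 283.1 157.7] [2.4, 2.4] [-100.4    1.8   -1.9]
[694.8 283.  158.4] [1.2, 1.2] [-98.7   1.3  -2.6]
[512.2 205.6 143.3] [1.2, 1.2]
```

The ball is at (-100, 2, -2) mm in the lens frame, and the empty pocket is at matching height, so the tray is level. Handing in.

```bash
python3 -m pendant '[[0,0,0,0,0,0,0],[0,0,0,0,0,0,0],[0,0,0,0,0,0,0]]'; python3 -c "
from bench import arm
print(arm.job_done())"
```

```text
clock: 13.9
position: [556.9, 228.8, 181.8]
ee_rot: [-0.223, 0.975, 0.0, 0.0]
contact_force: [-1.1, 0.4, -3.9]
gripper_width: 13.2
grasp_force: 58.4
the job is handed in; nothing more can be done
None
```

The job is handed in at 13.9 s (no verdict was returned): the arm is holding the tray level with the ball in its pocket, about 100 mm from the glass and within about 3 mm of the lens axis by my camera measurement.

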